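Tighten the pastry wheel's chuck and set its carriage at the click stop

ROBOT

A 6-joint arm with a two-finger parallel gripper is mounted at the origin on the work surface. World frame = base frame: x ahead of the robot, y to its left, z up, the work surface at z = 0. Lengths are in m, angles in rad, forces in N, time in s.
With the tool pointing down it reaches from about 0.35 to 0.975 m from the base axis. Payload 4.9 kg.
Tool frame: the origin (TCP) lies on the centre line of the jaws, within the pads' length; the fingertips stand ctrl.tcp_to_tips ahead of it and the grasp point (between the pads) lies 3 mm ahead of it (ctrl.tcp_to_tips is the distance from the TCP to the fingertips, in m); z points along the fingers, y is the direction in which the jaws open and shut (so a half turn about z gives the same grasp; the last joint's range is limited). The gripper opens to 85 mm and grips with 20 to 120 N. Pads are 22 mm wide; open, the fingers measure 114 mm over their backs; the gripper's body (76 mm by 85 mm) begins 54 mm behind the grasp point. The pads swing forward as they close: fully open they stand 13 mm farther back than shut.
Start: joints at [-1.281, 0.053, 1.613, -0, 1.476, -0.119], TCP at [0.248, -0.573, 0.253] pointing down, gripper open.
Joint ranges: [-3.01, 3.01], [-1.01, 2.22], [0.06, 2.58], [-1.02, 4.17], [0.09, 2.62], [-3.14, 3.14]. Speed limits (rad/s): [2.57, 2.57, 3.14, 3.14, 3.14, 3.14].

INTERFACE

Orientations are given as a rotation vector (axis times angle).
In Python, from station import ctrl, vision gives the robot as it stands.
- The arm moves only by the tool jog_arm, never from a script. Its argument "deltas" is a list of rows, each a list of 7 numbers: the turn, a rotation vector about the tool's x, y, z in rad, then the shift along the tool's x, y, z in cm, then the opening, from 0 (shut) to 1 (fully open). A call has 1 to 12 rows; each row shifts and turns the commanded pose from where the row before left it, along the tool's axes as they then stand; what a row does not reach is not made up. A row lasts 1/12 s, in which the tool goes at most 41.7 mm and 7.16 degrees, less where a joint would pass 70% of its speed; a pose out of reach is approached as far as the arm can. A call with a gripper value outside its range is refused whole. The fingers move at their own pace and stop on an object; "grip_force" is the grip in N (left out, the last holds). Time passes only in rows, so rows that do not move let the fingers close. It gives the time, the measured TCP pose, the force and the opening at its end, in the units of the state.
- ctrl.get_obs(): the state, without advancing time (a new reading comes with each control period).
- vision.get_image(name): name is "scene" or "top"; returns (picture, depth): 420x560x3 uint8, red, green, blue; 420x560 float32, m along the optical axis (not along the pixel's ray), 0 where there is no reading.
- vision.calibration(name): a dict with "fx", "fy", "cx", "cy" (pixels), "rvec" (rotation vector, rad) and "tvec" (3), from world to camera coordinates, as OpenCV has them. Camera axes: x right, y down, z forward; pixel columns grow to the right and rows downward; lengths in m; the calibration is good to about 2 mm. A picture is of the moment at which its call begins. calibration takes no time and is no camera call.
- ctrl.finish_job(): hands the job in, once; it reports no verdict.
The state is a dict: "t": time; "q": joint angles; "dq": joint speeds; "effort": joint torques, N m; "tool_pos": TCP position; "tool_rot": TCP orientation; "contact_force": force on the tool from outside, world axes, zero at the start; "wrist_torque": the same for the moment, N m; "opening": finger opening in m.
Only numpy, scipy, OpenCV 4.12 (cv2) and the standard library are available. Lean on these libraries where they do the work, as an engineer would, in place of code of your own. Each camera call takes 0.05 s, during which the arm holds its last target. There are 200 camera calls.

TASK

Get the pastry-wheel guide ready: first turn the knurled chuck sleeve clockwise (seen from above) all the way, so that its jaws close on the wheel's shank, then take the carriage by its upright handle and slide it along the rods until its spring ball clicks into the notch of the steel strip, without running past it. Finish there, still gripping the handle with the carriage at the notch - do not let go - and leave the bowl, the jar and the round cutter alone.

Things in the scene. Friction and masses are not known exactly. Their poses are not given: they have to be found in the camera images.
- guide: pastry-wheel guide, fixed to the table: white board 200 x 340 x 18 mm, two steel rods along its long side between aluminium end blocks (70 mm high, 310 mm apart). Origin on the table under the middle of the rods; y along the rods, z up, x from the handle to the chuck; yaw within 0.4 rad. The carriage on the rods must go along +y, 60 to 165 mm, to the notch; about 1.5 N moves it
- handle_grip (a point): middle of the carriage's upright handle, at the height to grip, 106 mm above the table: a steel fin between two black cheeks, 26 mm (x) by 20 mm (y, along the rods), standing 50 mm up from the carriage's 78 mm high top; grip it across the cheeks, that is with the fingers closing along y. Axes parallel to the guide's; it moves with the carriage. The chuck's axis is 80 mm from it in +x
- cheek_back: the handle's black cheek on the -y side, 26 x 7 x 46 mm, rubber-backed, gives up to 1 mm when gripped; origin at its foot, 78 mm above the table
- cheek_front: the handle's black cheek on the +y side (the side of the notch), 26 x 7 x 46 mm; origin at its foot, 78 mm above the table
- sleeve_grip (a point): on the upright axis of the knurled round chuck sleeve (38 mm diameter, 30 mm high, from 85 to 115 mm above the table), 102 mm above the table, at the height to grip; the three jaws and the wheel's 8 mm shank stand up in its middle to 137 mm. The seat below the sleeve tops out at 78 mm. It rides on the carriage and turns with the sleeve; any finger direction will do
- sleeve (a joint): turn of the chuck sleeve in rad: 0 = jaws open, 1.2 = firm stop with the three jaws closed on the shank; grows clockwise seen from above; starts between 0 and 0.25. It needs about 0.1 N m and stays where it is left
- ball_axis (a point): point on the axis of the spring ball (8 mm ball in an upright brass tube on the carriage's -x side), 30 mm above the table, moving with the carriage; in the guide's frame it lies 45 mm towards -x from handle_grip and at the same y
- notch (a point): middle of the notch: valley between two round cross ridges (18 mm apart, 12 mm thick) on a steel strip, 26 x 56 mm, lying on the board under the brass tube's path; axes as the guide's, 30 mm above the table. The ball is in it when ball_axis is over this point along y. The ball meets the first ridge 18 mm before; climbing and leaving take about 7 N; in the valley it draws the carriage to the middle
- bowl: bystander: steel mixing bowl, 190 mm across, 80 mm high, loose; origin under its middle
- jar: bystander: glass jar with steel lid, 70 mm across, 100 mm high, loose; origin under its middle
- cutter: bystander: plain round steel biscuit cutter, 80 mm across, 35 mm high, loose; origin under its middle

How it is judged:
On the way, in this order (a step that is already met when the one before it is completed fails the run):
1. the chuck sleeve is turned home, the jaws closed on the shank (value of joint sleeve above 1.08 rad), for 0.2 s.
2. the carriage is at the notch, in the fingers' grip (y of ball_axis in the frame of notch between -0.004 and 0.004 m and contact force between the fingers and cheek_back above 4 N and contact force between the fingers and cheek_front above 4 N), for 0.5 s.
At the end, for the whole second after the job is handed in: The sleeve is turned to at least 1.08 of its 1.2 rad; the ball's axis is within 4 mm of the notch's middle along the rods; the carriage is still (under 10 mm/s) and the fingers grip the handle, with more than 4 N on each cheek, through the last second (all of step 2 and value of joint sleeve above 1.08 rad and linear speed of cheek_back below 0.01 m/s); the arm keeps its last pose, push and grip.
It fails at once if the carriage ran past the notch, over its second ridge (y of ball_axis in the frame of notch above 0.012 m).
It fails at once if the bowl, jar or cutter was pushed away or tipped (distance of any of bowl, jar, cutter from where it was at the start of the episode above 0.03 m or angle between any of jar, bowl's own z axis and vertical above 0.4 rad).
It also fails if it takes over 54 s, if anything falls off the work surface, if the arm or the gripper's body presses on something with over 40 N, if the wrist force passes 120 N, or if a joint passes its speed limit or range.

## Working session

There is one attempt and no reset: what is moved stays moved. The work goes in short steps, Python scripts to look and compute and a tool call to move; the robot and the scene stay as the last step left them, time stands still between calls to the robot, and variables do not carry over. Pictures are saved under pics/ and viewed, about 8 in all and at most 12, crops included, and the job is handed in when it is done.

Besides the shell and the picture viewer there is one more tool, called after ">>>" by a JSON object that holds its "api" and its "payload", one argument or row to a line. jog_arm: Moves the arm, as the interface text tells. Its arguments: {"type":"object","properties":{"deltas":{"type":"array"},"grip_force":{"type":"number"}},"required":["deltas"]}

```bash
mkdir -p pics; ls; cat > h.py <<'E'
import numpy as np, cv2
from scipy.spatial.transform import Rotation as R
from station import ctrl, vision
def cloud(name):
    im,d=vision.get_image(name); c=vision.calibration(name)
    v,u=np.mgrid[:420,:560]
    P=np.stack([(u-c['cx'])/c['fx']*d,(v-c['cy'])/c['fy']*d,d],-1)
    Rm=R.from_rotvec(np.ravel(c['rvec'])).as_matrix()
    W=(P-np.ravel(c['tvec']))@Rm
    W[d==0]=np.nan
    return im,W
E
python3 - <<'E'
from h import *
ims=[]
for n in('scene','top'):
    im,W=cloud(n); np.savez(n+'0.npz',im=im,W=W)
    cv2.imwrite(f'pics/{n}0.png',im[:,:,::-1])
    c=vision.calibration(n); print(n,c)
o=ctrl.get_obs();print(o,ctrl.tcp_to_tips)
E
```

```text
pics
scene {'fx': 420.30143326421916, 'fy': 420.30143326421916, 'cx': 285.93730616189316, 'cy': 211.85489644962504, 'rvec': array([ 2.10216751,  0.8379148 , -0.42203167]), 'tvec': array([-0.33728181, -0.13547813,  1.40151642])}
top {'fx': 402.0818521437767, 'fy': 402.0818521437767, 'cx': 284.24131844461186, 'cy': 208.9576536471728, 'rvec': array([ 2.19213653, -2.15771436,  0.10277785]), 'tvec': array([-0.02459568,  0.50901126,  1.12370461])}
{'t': 0.1, 'q': array([-1.28099865e+00,  5.33116767e-02,  1.61414629e+00, -5.27427772e-06,
        1.47601126e+00, -1.18994301e-01]), 'dq': array([ 0.00032372, -0.00244641, -0.00312488,  0.00127451,  0.00044748,
       -0.00015353]), 'effort': array([-1.49469893e-04, -3.94907427e+01, -3.71363068e+01, -6.88637465e-05,
        3.99524331e-03, -1.78051886e-05]), 'tool_pos': array([ 0.24829056, -0.57299681,  0.25217922]), 'tool_rot': array([-3.07436597e+00, -6.37288507e-01,  2.59496223e-04]), 'contact_force': array([-0.52727544, -0.2973453 ,  0.501888  ]), 'wrist_torque': array([ 0.06117758,  0.01016755, -0.03218241]), 'opening': 0.08563633073591152} 0.022
```

View pics/scene0.png

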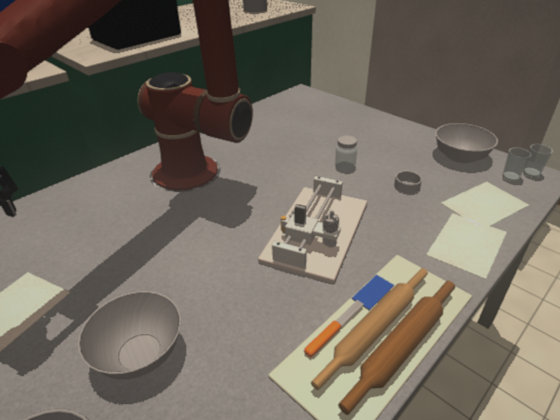

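View pics/top0.png

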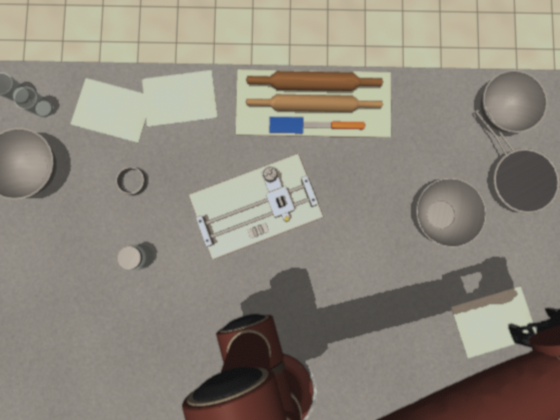

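The top view shows the chuck at about (270,174), the handle at (281,202), the brass tube at (287,217) and the notch strip at about (258,230). The carriage has to go left in the picture, which is +y. Bystanders are clear of the guide. Next I'll measure the positions from depth.

```bash
python3 - <<'E'
from h import *
z=np.load('top0.npz');im,W=z['im'],z['W']
cv2.imwrite('pics/crop.png',cv2.resize(im[150:260,185:325,::-1],None,fx=5.5,fy=5.5,interpolation=cv2.INTER_CUBIC))
# rods end blocks: tops ~70mm
roi=np.zeros(W.shape[:2],bool);roi[150:265,185:330]=1
Z=W[...,2]
def show(n,lo,hi):
    m=(roi&(Z>lo)&(Z<hi)).astype(np.uint8)
    k,l,s,c=cv2.connectedComponentsWithStats(m)
    for i in range(1,k):
        if s[i,4]>8:
            p=W[l==i]; print(n,s[i],np.round(np.median(p,0),4),np.round((p.min(0)+p.max(0))/2,4))
show('board',.010,.026)
show('blk',.062,.074);show('carr',.074,.082);show('>95',.095,.2)
m=roi&(Z>.010)&(Z<.08)
r=cv2.minAreaRect(W[m][:,:2].astype(np.float32));print(r)
E
```

```text
board [ 189  153  119   68 3081] [0.5651 0.1067 0.018 ] [0.5738 0.0884 0.0179]
board [289 188  19  15 166] [ 0.5509 -0.0554  0.018 ] [ 0.5508 -0.0555  0.0179]
board [208 201  64  33 695] [0.4846 0.1118 0.018 ] [0.4848 0.111  0.018 ]
board [ 208  201  115   58 2069] [0.4507 0.0437 0.018 ] [0.4505 0.0369 0.018 ]
blk [302 175  16  30 198] [ 0.5585 -0.084   0.0693] [ 0.5599 -0.0851  0.0682]
blk [196 215  17  31 207] [0.444  0.2013 0.0697] [0.4443 0.2024 0.068 ]
carr [264 176  31  45 618] [0.5368 0.0016 0.078 ] [ 0.5345 -0.0014  0.078 ]
>95 [263 166  15  16 183] [0.5938 0.0226 0.1156] [0.5964 0.0228 0.1174]
>95 [276 195  10  13  85] [ 0.5204 -0.0074  0.1258] [ 0.5217 -0.0062  0.1131]
((0.5205411314964294, 0.06632836163043976), (0.2005247324705124, 0.34073305130004883), 21.902193069458008)
```

View pics/crop.png

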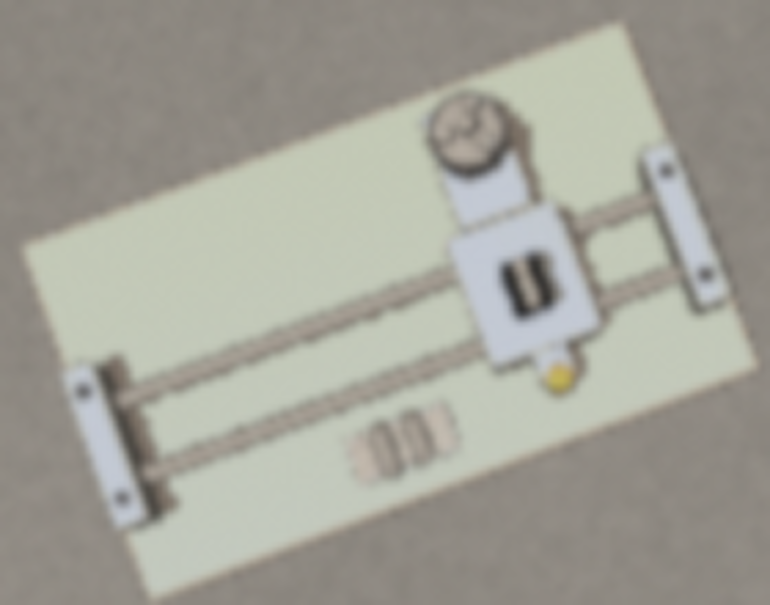

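```bash
cat >> h.py <<'E'
YAW=np.arctan2(.1145,.2853)
gx=np.array([np.cos(YAW),np.sin(YAW)]);gy=np.array([-gx[1],gx[0]])
def totool(p):
    o=ctrl.get_obs(); T=R.from_rotvec(o['tool_rot']).as_matrix()
    return o,np.round(T.T@(np.array(p)-o['tool_pos'])*100,2), T
E
python3 - <<'E'
from h import *
z=np.load('top0.npz');W=z['W']
print(YAW)
# ridge profile in guide coords relative to handle
h=np.array([.5205,-.0073])
Z=W[...,2]
g=np.stack([(W[...,:2]-h)@gx,(W[...,:2]-h)@gy,Z],-1)
m=(abs(g[...,0]+.045)<.010)&(g[...,1]>.04)&(g[...,1]<.19)&(Z<.06)
p=g[m];p=p[np.argsort(p[:,1])]
p=p[p[:,2]>.019]; print(np.round(p*1000,1).tolist())
b=W[202:218,276:295]; 
for t in ([.595,.0225,.25],[.5205,-.0073,.25]): print(totool(t)[1])
T=totool(t)[2];print(T, 'tool x yaw',np.arctan2(T[1,0],T[0,0]))
E
```

```text
0.381654066128239
[[-42.4, 40.8, 22.8], [-50.3, 43.9, 20.1], [-44.0, 44.5, 21.9], [-49.2, 46.5, 19.7], [-54.5, 48.6, 19.2], [-41.8, 49.8, 19.6], [-44.5, 50.8, 19.3], [-40.9, 52.5, 21.2], [-50.2, 52.8, 25.7], [-42.4, 56.2, 19.2], [-54.2, 57.5, 21.4], [-47.8, 58.2, 19.4], [-50.8, 59.1, 26.5], [-35.3, 59.4, 22.3], [-44.5, 59.7, 26.1], [-53.2, 60.2, 21.8], [-38.3, 60.3, 28.4], [-47.0, 60.7, 24.2], [-40.6, 61.4, 21.7], [-49.8, 61.7, 25.9], [-43.3, 62.4, 22.5], [-52.4, 62.7, 25.0], [-37.0, 63.1, 23.2], [-46.1, 63.4, 26.2], [-39.6, 64.1, 22.6], [-48.6, 64.5, 21.7], [-42.5, 65.0, 27.0], [-51.2, 65.5, 21.6], [-36.0, 65.7, 24.4], [-45.0, 66.1, 23.9], [-53.9, 66.4, 23.3], [-38.6, 66.7, 22.2], [-47.5, 67.1, 20.6], [-41.3, 67.7, 23.5], [-50.6, 67.9, 28.8], [-35.1, 68.3, 25.4], [-44.1, 68.7, 25.0], [-53.0, 69.1, 24.5], [-37.6, 69.4, 22.3], [-46.7, 69.7, 24.2], [-40.2, 70.4, 22.2], [-43.0, 71.3, 24.5], [-51.9, 71.7, 22.9], [-36.6, 72.0, 23.1], [-45.6, 72.4, 23.9], [-54.6, 72.7, 24.3], [-39.4, 73.0, 25.1], [-48.4, 73.3, 26.2], [-42.5, 73.7, 32.7], [-51.3, 74.1, 31.7], [-36.0, 74.4, 30.1], [-45.0, 74
[... 3238 characters left out ...]
 19.9], [-38.5, 170.0, 20.3], [-47.4, 170.5, 19.0], [-50.0, 171.4, 19.5], [-52.8, 172.2, 21.0], [-37.4, 172.7, 19.9], [-46.5, 172.8, 21.4], [-49.0, 174.0, 19.7], [-45.5, 175.4, 21.9], [-39.2, 176.1, 22.3], [-41.8, 177.2, 21.1], [-44.5, 178.1, 21.9], [-38.1, 178.9, 20.5], [-47.0, 179.3, 20.4], [-39.7, 182.6, 20.0], [-45.2, 184.2, 23.4], [-54.1, 184.6, 22.1], [-38.8, 185.1, 21.7], [-50.3, 186.6, 19.8], [-44.0, 187.1, 20.8], [-37.7, 187.8, 21.3], [-40.4, 188.7, 21.5]]
[ 55.49 -40.86   0.31]
[ 47.46 -41.09   0.3 ]
[[ 9.17601541e-01  3.97501093e-01 -5.41277647e-04]
 [ 3.97501402e-01 -9.17599807e-01  1.79682134e-03]
 [ 2.17562183e-04 -1.86392466e-03 -9.99998239e-01]] tool x yaw 0.40879227914764515
```

>>> {"api": "jog_arm", "payload": {
  "deltas": [
    [0,0,0,2.5,-1.8,0,1],
    [0,0,0,2.5,-1.8,0,1],
    [0,0,0,2.5,-1.8,0,1],
    [0,0,0,2.5,-1.8,0,1],
    [0,0,0,2.5,-1.8,0,1],
    [0,0,0,2.5,-1.8,0,1],
    [0,0,0,2.5,-1.8,0,1],
    [0,0,0,2.5,-1.8,0,1],
    [0,0,0,2.5,-1.8,0,1],
    [0,0,0,2.5,-1.8,0,1],
    [0,0,0,2.5,-1.8,0,1],
    [0,0,0,2.5,-1.8,0,1]
  ],
  "grip_force": 40
}}

```text
t: 1.1
tool_pos: [0.4381, -0.2545, 0.2528]
tool_rot: [-3.076, -0.637, 0.001]
contact_force: [-0.5, -0.5, 0.5]
opening: 0.0854
```

>>> {"api": "jog_arm", "payload": {
  "deltas": [
    [0,0,0,2.5,-1.9,0,1],
    [0,0,0,2.5,-1.9,0,1],
    [0,0,0,2.5,-1.9,0,1],
    [0,0,0,2.5,-1.9,0,1],
    [0,0,0,2.5,-1.9,0,1],
    [0,0,0,2.5,-1.9,0,1],
    [0,0,0,2.5,-1.9,0,1],
    [0,0,0,2.5,-1.9,0,1],
    [0,0,0,2.5,-1.9,0,1],
    [0,0,0,2.5,-1.9,0,1],
    [0,0,0,0,0,0,0.75],
    [0,0,0,0,0,0,0.75]
  ]
}}

```text
t: 2.1
tool_pos: [0.5917, 0.019, 0.2525]
tool_rot: [-3.075, -0.642, 0.002]
contact_force: [0.2, -0.3, -0.5]
opening: 0.0646
```

>>> {"api": "jog_arm", "payload": {
  "deltas": [
    [0,0,-0.106,0,0,0,0.75],
    [0,0,-0.106,0,0,0,0.75],
    [0,0,-0.106,0,0,0,0.75],
    [0,0,-0.106,0,0,0,0.75],
    [0,0,-0.106,0,0,0,0.75],
    [0,0,-0.106,0,0,0,0.75],
    [0,0,-0.106,0,0,0,0.75],
    [0,0,-0.106,0,0,0,0.75],
    [0,0,-0.106,0,0,0,0.75],
    [0,0,-0.106,0,0,0,0.75],
    [0,0,-0.106,0,0,0,0.75],
    [0,0,-0.106,0,0,0,0.75]
  ]
}}

```text
t: 3.1
tool_pos: [0.5911, 0.0165, 0.2529]
tool_rot: [-2.091, -2.344, 0.001]
contact_force: [0.3, -0.2, 0.1]
opening: 0.0643
```

```bash
python3 - <<'E'
from h import *
o,d,T=totool([.595,.0225,.105])
print(o['t'],o['tool_pos'],o['q'],o['opening'],d,np.arctan2(T[1,0],T[0,0])-YAW,T[2])
im,W=cloud('scene'); cv2.imwrite('pics/s1.png',cv2.resize(im[150:290,230:400,::-1],None,fx=4,fy=4))
im,W=cloud('top'); cv2.imwrite('pics/t1.png',cv2.resize(im[120:280,180:360,::-1],None,fx=4,fy=3.7))
E
```

```text
3.1 [0.59107748 0.01646639 0.25291916] [-9.77948606e-02 -2.58680324e-02  1.69286243e+00 -3.90280432e-04
  1.47542856e+00 -2.11412213e-01] 0.06433458166368747 [ 0.56  0.47 14.79] 1.3027970304213508 [-2.05592993e-04 -8.93345450e-04 -9.99999580e-01]
```

>>> {"api": "jog_arm", "payload": {
  "deltas": [
    [0,0,0,0.28,0.24,0,0.75],
    [0,0,0,0.28,0.24,0,0.75],
    [0,0,0,0,0,2,0.75],
    [0,0,0,0,0,2,0.75],
    [0,0,0,0,0,2,0.75],
    [0,0,0,0,0,2,0.75],
    [0,0,0,0,0,0,0.75],
    [0,0,0,0,0,0,0.75]
  ]
}}

```text
t: 3.87
tool_pos: [0.5951, 0.0239, 0.172]
tool_rot: [-2.095, -2.337, 0.003]
contact_force: [0.7, 0.0, 0.4]
opening: 0.0643
```

```bash
python3 - <<'E'
from h import *
o,d,T=totool([.595,.0225,.104])
print(o['t'],o['tool_pos'],o['opening'],d,o['contact_force'],np.arctan2(T[1,0],T[0,0])-YAW,T[2])
a=[]
for n,s in(('scene',(slice(160,280),slice(240,390))),('top',(slice(130,250),slice(200,350)))):
    im,W=cloud(n); a.append(cv2.resize(im[s][...,::-1],None,fx=2.6,fy=3.5,interpolation=cv2.INTER_CUBIC))
cv2.imwrite('pics/b1.png',np.hstack(a))
E
```

```text
3.8667 [0.59507399 0.02393403 0.17200742] 0.06433581440363778 [-0.15 -0.    6.8 ] [0.71800468 0.04001376 0.39030838] 1.298262716410285 [ 5.84426619e-04 -3.05877380e-03 -9.99995151e-01]
```

View pics/b1.png

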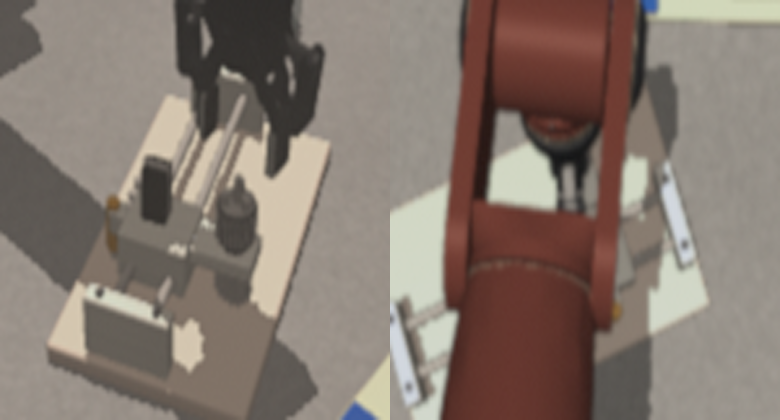

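The scene view (left half) shows the fingers open above the sleeve at about (237,215), straddling it, and the handle at (157,188) is clear. The arm hides the work in the top view. Descending and gripping.

>>> {"api": "jog_arm", "payload": {
  "deltas": [
    [0,0,0,-0.15,0,1.5,0.75],
    [0,0,0,0,0,1.5,0.75],
    [0,0,0,0,0,1.3,0.75],
    [0,0,0,0,0,1.0,0.75],
    [0,0,0,0,0,0.8,0.75],
    [0,0,0,0,0,0.7,0.75],
    [0,0,0,0,0,0,0.75],
    [0,0,0,0,0,0,0.75]
  ]
}}

```text
t: 4.63
tool_pos: [0.596, 0.0223, 0.1052]
tool_rot: [-2.096, -2.34, 0.0]
contact_force: [-0.2, -0.3, 0.2]
opening: 0.0639
```

>>> {"api": "jog_arm", "payload": {
  "deltas": [
    [0,0,0,0,0,0,0.5],
    [0,0,0,0,0,0,0.4],
    [0,0,0,0,0,0,0.2],
    [0,0,0,0,0,0,0.2],
    [0,0,0,0,0,0,0.2],
    [0,0,0,0,0,0,0.2]
  ],
  "grip_force": 40
}}

```text
t: 5.13
tool_pos: [0.5959, 0.022, 0.1066]
tool_rot: [-2.096, -2.34, 0.002]
contact_force: [-4.6, -2.3, 4.9]
opening: 0.0372
```

>>> {"api": "jog_arm", "payload": {
  "deltas": [
    [0,0,0.1,0,0,0,0.2],
    [0,0,0.1,0,0,0,0.2],
    [0,0,0.1,0,0,0,0.2],
    [0,0,0.1,0,0,0,0.2],
    [0,0,0.1,0,0,0,0.2],
    [0,0,0.1,0,0,0,0.2],
    [0,0,0.1,0,0,0,0.2],
    [0,0,0.1,0,0,0,0.2]
  ]
}}

```text
t: 5.8
tool_pos: [0.5962, 0.0219, 0.1066]
tool_rot: [2.844, 1.332, -0.001]
contact_force: [-2.9, -1.2, 4.5]
opening: 0.0371
```

```bash
python3 - <<'E'
from h import *
o,d,T=totool([.595,.0225,.104])
print(o['wrist_torque'],o['effort'][5],np.arctan2(T[1,0],T[0,0])-YAW)
E
```

```text
[-0.21072803  0.64884883  0.1277269 ] -0.8646719343960285 0.49459496998614877
```

>>> {"api": "jog_arm", "payload": {
  "deltas": [
    [0,0,0.08,0,0,0,0.2],
    [0,0,0.08,0,0,0,0.2],
    [0,0,0.08,0,0,0,0.2],
    [0,0,0.08,0,0,0,0.2],
    [0,0,0.08,0,0,0,0.2],
    [0,0,0,0,0,0,0.2]
  ]
}}

```text
t: 6.3
tool_pos: [0.5976, 0.0225, 0.1067]
tool_rot: [3.05, 0.748, 0.007]
contact_force: [3.2, 1.3, 1.7]
opening: 0.0366
```

```bash
python3 - <<'E'
from h import *
o,d,T=totool([.595,.0225,.104])
print(o['wrist_torque'],o['contact_force'],o['effort'][5],np.arctan2(T[1,0],T[0,0])-YAW)
E
```

```text
[ 0.08352281 -0.58916871  0.3745953 ] [3.15151767 1.33845652 1.729093  ] 0.9302207641303539 0.09941415044490998
```

>>> {"api": "jog_arm", "payload": {
  "deltas": [
    [0,0,0.05,0,0,0,0.2],
    [0,0,0.05,0,0,0,0.2],
    [0,0,0.0,0,0,0,0.2],
    [0,0,0,0,0,0,0.2]
  ]
}}

```text
t: 6.63
tool_pos: [0.5976, 0.0222, 0.1067]
tool_rot: [3.083, 0.599, 0.006]
contact_force: [4.7, 0.4, 2.4]
opening: 0.0373
```

```bash
python3 - <<'E'
from h import *
o,d,T=totool([.595,.0225,.104])
print(o['wrist_torque'],o['contact_force'],o['effort'][5],np.arctan2(T[1,0],T[0,0])-YAW,o['q'])
E
```

```text
[-0.03183016 -0.74441413  0.63740307] [4.70536007 0.35501082 2.36358203] 0.625126026570797 0.0020591682820654267 [-8.72597796e-02  1.20253906e-01  1.79708694e+00  6.52027023e-05
  1.22000464e+00  1.09980461e+00]
```

The torque rose from 0.13 N m while turning to 0.64 N m, so the sleeve is on its stop. Release, rise and look again.

>>> {"api": "jog_arm", "payload": {
  "deltas": [
    [0,0,0,0,0,0,0.75],
    [0,0,0,0,0,0,0.75],
    [0,0,0,0,0,0,0.75],
    [0,0,0,0,0,0,0.75],
    [0,0,0,0,0,-2,0.75],
    [0,0,0,0,0,-3,0.75],
    [0,0,0,0,0,-3,0.75],
    [0,0,0,0,0,0,0.75],
    [0,0,0,-2.5,0,0,0.75],
    [0,0,0,-3,0,0,0.75],
    [0,0,0,-2.5,0,0,0.75],
    [0,0,0,0,0,0,0.75]
  ]
}}

```text
t: 7.63
tool_pos: [0.5181, -0.0082, 0.1838]
tool_rot: [-3.085, -0.592, 0.006]
contact_force: [-0.6, 0.7, 0.6]
opening: 0.0642
```

```bash
python3 - <<'E'
from h import *
def comp(z):
    W,im=z; r={}
    return W
z=np.load('scene0.npz')
im,W=cloud('scene')
def meas(im,W,lab):
    g=np.stack([(W[...,:2]-[.5205,-.0073])@gx,(W[...,:2]-[.5205,-.0073])@gy,W[...,2]],-1)
    roi=np.zeros(im.shape[:2],bool);roi[175:260,260:350]=1
    Z=g[...,2]
    for n,x0,lo,hi in(('sleeve',.08,.088,.112),('handle',0,.085,.126)):
        m=roi&(abs(g[...,0]-x0)<.025)&(abs(g[...,1])<.04)&(Z>lo)&(Z<hi)
        p=g[m];print(lab,n,len(p),np.round(np.percentile(p,[3,50,97],axis=0)*1000,1).tolist())
meas(z['im'],z['W'],'old');meas(im,W,'new')
o,d,T=totool([.5205,-.0073,.109]);print(o['t'],o['tool_pos'],d,np.arctan2(T[1,0],T[0,0])-YAW,T[2],o['opening'])
a=[cv2.resize(i[175:270,250:350,::-1],None,fx=3.9,fy=5,interpolation=cv2.INTER_CUBIC) for i in(z['im'],im)]
cv2.imwrite('pics/b2.png',np.hstack(a))
E
```

```text
old sleeve 126 [[62.1, -21.6, 89.2], [83.9, -17.2, 100.6], [99.8, -3.8, 111.2]]
old handle 166 [[-9.9, -13.3, 86.3], [3.8, -10.0, 108.3], [13.7, 6.0, 125.7]]
new sleeve 129 [[62.8, -22.2, 89.1], [85.0, -16.9, 101.4], [99.6, -0.5, 111.3]]
new handle 175 [[-10.0, -13.4, 86.2], [5.2, -10.2, 108.2], [13.9, 5.4, 125.7]]
7.6833 [ 0.51998849 -0.00781426  0.18445364] [ 0.08 -0.02  7.55] -0.002180242120860043 [-1.16924235e-03 -7.30431640e-04 -9.99999050e-01] 0.06408920521597547
```

View pics/b2.png

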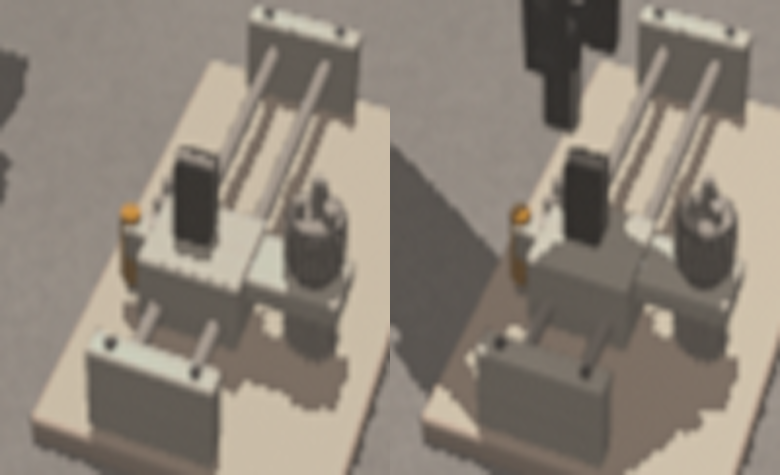

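The left half (before) and right half (now) show that the carriage hasn't moved and the jaws at (705,190) have drawn in on the shank. The gripper hangs over the handle (585,195). Descending on the handle now.

>>> {"api": "jog_arm", "payload": {
  "deltas": [
    [0,0,0,0.1,0,1.5,0.75],
    [0,0,0,0,0,1.5,0.75],
    [0,0,0,0,0,1.5,0.75],
    [0,0,0,0,0,1.3,0.75],
    [0,0,0,0,0,1.0,0.75],
    [0,0,0,0,0,0.7,0.75],
    [0,0,0,0,0,0,0.75],
    [0,0,0,0,0,0,0.5],
    [0,0,0,0,0,0,0.35],
    [0,0,0,0,0,0,0.2]
  ]
}}

```text
t: 8.52
tool_pos: [0.5235, -0.0071, 0.1114]
tool_rot: [3.084, 0.595, 0.003]
contact_force: [-0.4, -0.1, 0.8]
opening: 0.0286
```

>>> {"api": "jog_arm", "payload": {
  "deltas": [
    [0,0,0,0,0,0,0],
    [0,0,0,0,0,0,0],
    [0,0,0,0,0,0,0],
    [0,0,0,0,0,0,0],
    [0,0,0,0,0,0,0],
    [0,0,0,0,0,0,0]
  ],
  "grip_force": 50
}}

```text
t: 9.02
tool_pos: [0.5235, -0.0073, 0.1116]
tool_rot: [3.084, 0.594, 0.003]
contact_force: [-1.6, -0.6, 5.7]
opening: 0.0159
```

```bash
python3 - <<'E'
from h import *
o,d,T=totool([.5205,-.0073,.109]);print(o['t'],o['tool_pos'],d,np.arctan2(T[1,0],T[0,0])-YAW,T[2],o['opening'],o['contact_force'],o['wrist_torque'])
n=np.array([.5205,-.0073])+.0875*gy
print('to notch',totool([*n,o['tool_pos'][2]])[1])
E
```

```text
9.0167 [ 0.52347943 -0.00731675  0.11163341] [-0.28 -0.11  0.26] -0.0008513758134081062 [ 0.00153067  0.00120537 -0.9999981 ] 0.015859363423474354 [-1.60219178 -0.59703176  5.74110254] [-0.10220575  0.19569035  0.04915986]
to notch [-0.28 -8.86 -0.01]
```

>>> {"api": "jog_arm", "payload": {
  "deltas": [
    [0,0,0,0,0,0,0],
    [0,0,0,0,0,0,0]
  ]
}}

```text
t: 9.18
tool_pos: [0.5235, -0.0073, 0.1116]
tool_rot: [3.084, 0.594, 0.003]
contact_force: [-1.3, -0.4, 6.2]
opening: 0.0154
```

```bash
python3 - <<'E'
from h import *
o=ctrl.get_obs();print(o['opening'],o['contact_force'])
im,W=cloud('scene')
cv2.imwrite('pics/b3.png',cv2.resize(im[165:270,250:360,::-1],None,fx=5.5,fy=5.5,interpolation=cv2.INTER_CUBIC))
E
```

```text
0.015411942608685373 [-1.34772037 -0.38028104  6.22736506]
```

View pics/b3.png

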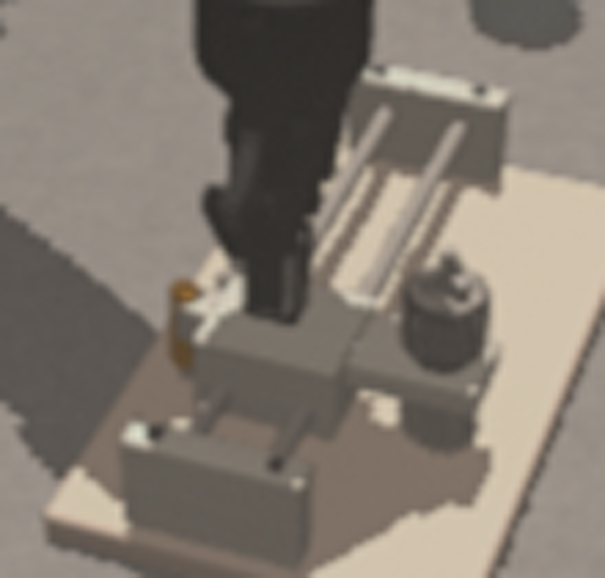

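The fingers hold the handle across the cheeks, around (275,290). Sliding 6 cm now, short of the first ridge.

>>> {"api": "jog_arm", "payload": {
  "deltas": [
    [0,0,0,0,-0.3,0,0],
    [0,0,0,0,-0.6,0,0],
    [0,0,0,0,-0.8,0,0],
    [0,0,0,0,-0.9,0,0],
    [0,0,0,0,-0.9,0,0],
    [0,0,0,0,-0.9,0,0],
    [0,0,0,0,-0.8,0,0],
    [0,0,0,0,-0.5,0,0],
    [0,0,0,0,-0.3,0,0],
    [0,0,0,0,0,0,0],
    [0,0,0,0,0,0,0]
  ]
}}

```text
t: 10.15
tool_pos: [0.5008, 0.0492, 0.1116]
tool_rot: [-3.084, -0.595, -0.002]
contact_force: [-2.3, 0.8, 6.6]
opening: 0.0156
```

```bash
cat > m.py <<'E'
from h import *
o=ctrl.get_obs();p=o['tool_pos'][:2]-[.5205,-.0073]
print('t',o['t'],'g',np.round([p@gx*1000,p@gy*1000],2),'Fx,Fy',np.round([o['contact_force'][:2]@gx,o['contact_force'][:2]@gy,o['contact_force'][2]],1),o['opening'])
E
cat > v.py <<'E'
from h import *
import sys
z=np.load('scene0.npz');W0=z['W'];im,W=cloud('scene')
def G(W): return np.stack([(W[...,:2]-[.5205,-.0073])@gx,(W[...,:2]-[.5205,-.0073])@gy,W[...,2]],-1)
# carriage back face and sleeve shift along y: same face percentiles
def s(W,off):
    g=G(W);m=(abs(g[...,0]-.08)<.012)&(g[...,2]>.09)&(g[...,2]<.112)&(abs(g[...,1]-off)<.03)
    f=(abs(g[...,0])<.02)&(g[...,2]>.055)&(g[...,2]<.074)&(g[...,1]-off<0)&(g[...,1]-off>-.04)
    return [np.median(g[m][:,1])*1000,m.sum(),np.median(g[f][:,1])*1000,f.sum()]
print(s(W0,0),s(W,float(sys.argv[1])))
cv2.imwrite('pics/%s.png'%sys.argv[2],cv2.resize(im[165:270,250:360,::-1],None,fx=5.5,fy=5.5,interpolation=cv2.INTER_CUBIC))
E
python3 m.py; python3 v.py .06 b4
```

```text
t 10.15 g [ 2.77 59.75] Fx,Fy [-1.8  1.6  6.6] 0.015558796957859226
[np.float64(-19.15788009554644), np.int64(71), np.float64(-31.23607506919989), np.int64(89)] [np.float64(42.306488898528336), np.int64(64), np.float64(29.77620928115266), np.int64(84)]
```

>>> {"api": "jog_arm", "payload": {
  "deltas": [
    [0,0,0,0,-0.2,0,0],
    [0,0,0,0,-0.2,0,0],
    [0,0,0,0,-0.2,0,0],
    [0,0,0,0,-0.1,0,0],
    [0,0,0,0,0,0,0]
  ]
}}

```text
t: 10.62
tool_pos: [0.4984, 0.0552, 0.1116]
tool_rot: [3.084, 0.595, 0.002]
contact_force: [-0.9, -1.4, 6.2]
opening: 0.0161
```

>>> {"api": "jog_arm", "payload": {
  "deltas": [
    [0,0,0,0,-0.15,0,0],
    [0,0,0,0,-0.15,0,0],
    [0,0,0,0,0,0,0]
  ]
}}

```text
t: 10.87
tool_pos: [0.4976, 0.0571, 0.1116]
tool_rot: [3.082, 0.595, 0.003]
contact_force: [0.5, -4.4, 5.5]
opening: 0.0157
```

>>> {"api": "jog_arm", "payload": {
  "deltas": [
    [0,0,0,0,-0.15,0,0],
    [0,0,0,0,-0.15,0,0],
    [0,0,0,0,0,0,0]
  ]
}}

```text
t: 11.12
tool_pos: [0.4965, 0.0598, 0.1116]
tool_rot: [3.082, 0.594, 0.003]
contact_force: [-0.1, -5.2, 5.3]
opening: 0.0156
```

>>> {"api": "jog_arm", "payload": {
  "deltas": [
    [0,0,0,0,-0.15,0,0],
    [0,0,0,0,-0.15,0,0],
    [0,0,0,0,0,0,0]
  ]
}}

```text
t: 11.37
tool_pos: [0.4952, 0.0631, 0.1116]
tool_rot: [3.083, 0.594, 0.003]
contact_force: [-0.7, -2.7, 6.3]
opening: 0.0158
```

```bash
python3 m.py
```

```text
t 11.3667 g [ 2.76 74.74] Fx,Fy [-1.6 -2.2  6.3] 0.015790491150900372
```

>>> {"api": "jog_arm", "payload": {
  "deltas": [
    [0,0,0,0,-0.1,0,0],
    [0,0,0,0,-0.1,0,0],
    [0,0,0,0,0,0,0]
  ]
}}

```text
t: 11.62
tool_pos: [0.4944, 0.0652, 0.1116]
tool_rot: [3.084, 0.595, 0.002]
contact_force: [-1.3, -1.4, 7.6]
opening: 0.0157
```

>>> {"api": "jog_arm", "payload": {
  "deltas": [
    [0,0,0,0,-0.1,0,0],
    [0,0,0,0,-0.1,0,0],
    [0,0,0,0,0,0,0]
  ]
}}

```text
t: 11.87
tool_pos: [0.4935, 0.0673, 0.1116]
tool_rot: [3.085, 0.595, 0.002]
contact_force: [-1.3, -1.2, 7.7]
opening: 0.0155
```

>>> {"api": "jog_arm", "payload": {
  "deltas": [
    [0,0,0,0,-0.1,0,0],
    [0,0,0,0,-0.1,0,0],
    [0,0,0,0,0,0,0]
  ]
}}

```text
t: 12.12
tool_pos: [0.4926, 0.0695, 0.1116]
tool_rot: [-3.084, -0.595, -0.002]
contact_force: [-1.7, 0.0, 7.8]
opening: 0.0158
```

```bash
python3 m.py;python3 v.py .08 b5
```

```text
t 12.1167 g [ 2.74 81.66] Fx,Fy [-1.6  0.7  7.8] 0.01582478705156708
[np.float64(-19.15788009554644), np.int64(71), np.float64(-31.23607506919989), np.int64(89)] [np.float64(63.12745624488642), np.int64(60), np.float64(51.44257632352068), np.int64(81)]
```

>>> {"api": "jog_arm", "payload": {
  "deltas": [
    [0,0,0,0,-0.1,0,0],
    [0,0,0,0,-0.05,0,0],
    [0,0,0,0,0,0,0]
  ]
}}

```text
t: 12.42
tool_pos: [0.492, 0.0712, 0.1116]
tool_rot: [-3.084, -0.594, -0.001]
contact_force: [-3.0, 2.6, 8.7]
opening: 0.0156
```

>>> {"api": "jog_arm", "payload": {
  "deltas": [
    [0,0,0,0,-0.1,0,0],
    [0,0,0,0,0,0,0],
    [0,0,0,0,0,0,0]
  ]
}}

```text
t: 12.67
tool_pos: [0.4914, 0.0725, 0.1116]
tool_rot: [-3.083, -0.594, -0.001]
contact_force: [-4.3, 3.7, 8.9]
opening: 0.0156
```

```bash
python3 m.py;python3 v.py .086 b6
```

```text
t 12.6667 g [ 2.75 84.88] Fx,Fy [-2.6  5.1  8.9] 0.015558555119396036
[np.float64(-19.15788009554644), np.int64(71), np.float64(-31.23607506919989), np.int64(89)] [np.float64(67.5510578626574), np.int64(62), np.float64(54.68122867269075), np.int64(84)]
```

View pics/b6.png

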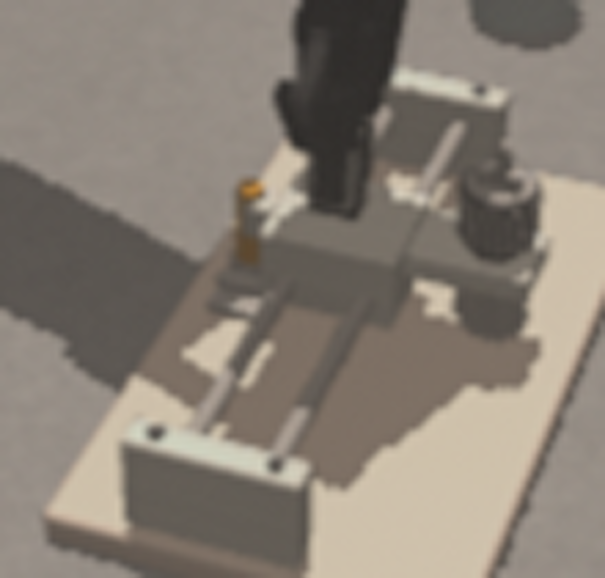

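The brass tube at (248,215) is over the ridges. The +5 N reading means the ball is pulling the carriage forward into the valley, so I'll go on in 0.5 mm steps until the pull vanishes.

>>> {"api": "jog_arm", "payload": {
  "deltas": [
    [0,0,0,0,-0.05,0,0],
    [0,0,0,0,0,0,0],
    [0,0,0,0,0,0,0]
  ]
}}

```text
t: 12.97
tool_pos: [0.4914, 0.0727, 0.1116]
tool_rot: [-3.083, -0.594, -0.001]
contact_force: [-3.2, 2.5, 8.9]
opening: 0.0157
```

>>> {"api": "jog_arm", "payload": {
  "deltas": [
    [0,0,0,0,-0.05,0,0],
    [0,0,0,0,0,0,0],
    [0,0,0,0,0,0,0]
  ]
}}

```text
t: 13.22
tool_pos: [0.4913, 0.0728, 0.1116]
tool_rot: [-3.084, -0.595, -0.002]
contact_force: [-2.2, 0.1, 7.7]
opening: 0.0156
```

>>> {"api": "jog_arm", "payload": {
  "deltas": [
    [0,0,0,0,-0.05,0,0],
    [0,0,0,0,0,0,0],
    [0,0,0,0,0,0,0]
  ]
}}

```text
t: 13.47
tool_pos: [0.4912, 0.073, 0.1116]
tool_rot: [-3.085, -0.595, -0.002]
contact_force: [-2.6, 0.2, 6.7]
opening: 0.0156
```

```bash
python3 m.py;python3 v.py .087 b7
```

```text
t 13.4667 g [ 2.75 85.44] Fx,Fy [-2.3  1.1  6.7] 0.015598238135237953
[np.float64(-19.15788009554644), np.int64(71), np.float64(-31.23607506919989), np.int64(89)] [np.float64(67.55453263471658), np.int64(59), np.float64(55.580100274213656), np.int64(84)]
```

>>> {"api": "jog_arm", "payload": {
  "deltas": [
    [0,0,0,0,0,0,0],
    [0,0,0,0,0,0,0],
    [0,0,0,0,0,0,0],
    [0,0,0,0,0,0,0],
    [0,0,0,0,0,0,0],
    [0,0,0,0,0,0,0],
    [0,0,0,0,0,0,0],
    [0,0,0,0,0,0,0],
    [0,0,0,0,0,0,0],
    [0,0,0,0,0,0,0]
  ]
}}

```text
t: 14.35
tool_pos: [0.4913, 0.073, 0.1116]
tool_rot: [-3.085, -0.595, -0.002]
contact_force: [-2.1, -1.2, 8.2]
opening: 0.0158
```

```bash
python3 m.py;python3 v.py .087 b8
```

```text
t 14.35 g [ 2.78 85.43] Fx,Fy [-2.4 -0.3  8.2] 0.015778346581308826
[np.float64(-19.15788009554644), np.int64(71), np.float64(-31.23607506919989), np.int64(89)] [np.float64(67.22877536827265), np.int64(63), np.float64(55.27504755404844), np.int64(84)]
```

View pics/b8.png

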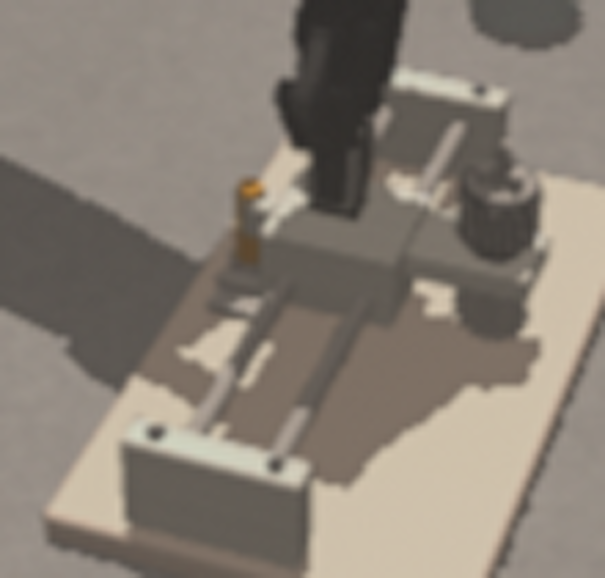

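The tube at (248,220) stands over the strip with a ridge showing just behind it. The carriage is still and the handle is gripped, so I'm handing in.

```bash
python3 -c "
from station import ctrl
print(ctrl.finish_job())"
```

```text
the job is handed in; nothing more can be done
None
```

The chuck sleeve is turned home and the carriage is sitting at the notch, with the handle still gripped at 50 N. I handed the job in at about 14.4 s; it reports no verdict.

- **Sleeve:** I turned it clockwise by 1.3 rad. The torque rose from about 0.13 N m while turning to 0.64 N m at the stop. The before-and-after pictures show the jaws drawn in on the shank. I did not have a direct reading of the sleeve angle.
- **Carriage:** It climbed the first ridge at about 5 N against the gripper, less than the 7 N stated. It was then pulled forward with about 5 N and stayed put through the last 1 mm or so of commanded moves. At the end the along-rod force was about 0 N and the carriage was still.
- **Position at the notch:** The cameras put the carriage 86.4 mm from its start, against about 87.5 mm to the notch in the first image. That 1 mm disagreement is within the 2 mm calibration error and the 4 mm tolerance.
- **Grip:** The finger opening read 15.8 mm on a 20 mm handle. I put this down to compliance in the gripper and the rubber-backed cheek. The picture shows the fingers closed on the handle, but I did not measure the force on each cheek.
- **Bystanders:** The arm's path stayed clear of the bowl, jar and cutter, but I did not measure them again at the end.

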